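# Isolate the camera test rack, fit its plug-in modules by length, and reset the stop

## Task

Fit the loose plug-in modules to the test rack: first press the red mushroom stop until it latches down, since modules may be touched only while the stop is down. Plug every module standing ready on the bench upright and fully home, the short ones in the row of short sockets and the long ones in the row of long sockets; then twist the mushroom head clockwise and let it spring back up, leaving the camera unit, multimeter and screwdriver where they are.

Things in the scene. Friction and masses are not known exactly. Their poses are not given: they have to be found in the camera images.
- short1: Short plug-in module, grey plastic box standing on a black plug foot; it may be absent from a start. Box 42 mm wide (own x) x 54 mm long (own y) x 36 mm high, above the foot of 34 x 46 x 14 mm high; 50 mm high in all. Origin: centre of the foot's underside; z up. The same either way round (half turn). About 0.14 to 0.28 kg. Starts upright on the bench, its length roughly along world x.
- short2: Short plug-in module, grey plastic box standing on a black plug foot; it may be absent from a start. Box 42 mm wide (own x) x 54 mm long (own y) x 36 mm high, above the foot of 34 x 46 x 14 mm high; 50 mm high in all. Origin: centre of the foot's underside; z up. The same either way round (half turn). About 0.14 to 0.28 kg. Starts upright on the bench, its length roughly along world x.
- short3: Short plug-in module, grey plastic box standing on a black plug foot; it may be absent from a start. Box 42 mm wide (own x) x 54 mm long (own y) x 36 mm high, above the foot of 34 x 46 x 14 mm high; 50 mm high in all. Origin: centre of the foot's underside; z up. The same either way round (half turn). About 0.14 to 0.28 kg. Starts upright on the bench, its length roughly along world x.
- long1: Long plug-in module, grey plastic box standing on a black plug foot; it may be absent from a start. Box 42 mm wide (own x) x 74 mm long (own y) x 36 mm high, above the foot of 34 x 66 x 14 mm high; 50 mm high in all. Origin: centre of the foot's underside; z up. The same either way round (half turn). About 0.14 to 0.28 kg. Starts upright on the bench, its length roughly along world x.
- long2: Long plug-in module, grey plastic box standing on a black plug foot; it may be absent from a start. Box 42 mm wide (own x) x 74 mm long (own y) x 36 mm high, above the foot of 34 x 66 x 14 mm high; 50 mm high in all. Origin: centre of the foot's underside; z up. The same either way round (half turn). About 0.14 to 0.28 kg. Starts upright on the bench, its length roughly along world x.
- long3: Long plug-in module, grey plastic box standing on a black plug foot; it may be absent from a start. Box 42 mm wide (own x) x 74 mm long (own y) x 36 mm high, above the foot of 34 x 66 x 14 mm high; 50 mm high in all. Origin: centre of the foot's underside; z up. The same either way round (half turn). About 0.14 to 0.28 kg. Starts upright on the bench, its length roughly along world x.
- short_socket1 (a point): centre of the mouth of a short socket (level with the rack's top, 25 mm above the bench), one of three in the row nearer the robot; sockets are 90 mm apart along the row and the two rows 86 mm apart; the rack is a fixed aluminium plate 150 x 276 x 25 mm. Rectangular blind hole 37 mm (own x) x 49 mm (own y), 18 mm deep with a black floor; z up. A module fully home has its box resting on the rack's top and its origin 14 mm below this point.
- short_socket2 (a point): centre of the mouth of a short socket (level with the rack's top, 25 mm above the bench), one of three in the row nearer the robot; sockets are 90 mm apart along the row and the two rows 86 mm apart; the rack is a fixed aluminium plate 150 x 276 x 25 mm. Rectangular blind hole 37 mm (own x) x 49 mm (own y), 18 mm deep with a black floor; z up. A module fully home has its box resting on the rack's top and its origin 14 mm below this point.
- short_socket3 (a point): centre of the mouth of a short socket (level with the rack's top, 25 mm above the bench), one of three in the row nearer the robot; sockets are 90 mm apart along the row and the two rows 86 mm apart; the rack is a fixed aluminium plate 150 x 276 x 25 mm. Rectangular blind hole 37 mm (own x) x 49 mm (own y), 18 mm deep with a black floor; z up. A module fully home has its box resting on the rack's top and its origin 14 mm below this point.
- long_socket1 (a point): centre of the mouth of a long socket (level with the rack's top, 25 mm above the bench), one of three in the row farther from the robot; sockets are 90 mm apart along the row. A short module would drop into a long socket but does not belong there. Rectangular blind hole 37 mm (own x) x 69 mm (own y), 18 mm deep with a black floor; z up. A module fully home has its box resting on the rack's top and its origin 14 mm below this point.
- long_socket2 (a point): centre of the mouth of a long socket (level with the rack's top, 25 mm above the bench), one of three in the row farther from the robot; sockets are 90 mm apart along the row. A short module would drop into a long socket but does not belong there. Rectangular blind hole 37 mm (own x) x 69 mm (own y), 18 mm deep with a black floor; z up. A module fully home has its box resting on the rack's top and its origin 14 mm below this point.
- long_socket3 (a point): centre of the mouth of a long socket (level with the rack's top, 25 mm above the bench), one of three in the row farther from the robot; sockets are 90 mm apart along the row. A short module would drop into a long socket but does not belong there. Rectangular blind hole 37 mm (own x) x 69 mm (own y), 18 mm deep with a black floor; z up. A module fully home has its box resting on the rack's top and its origin 14 mm below this point.
- stop_top (a point): centre of the flat top of the red mushroom head of the stop, on its vertical axis. The head is round, 50 mm across and 24 mm thick, on a thinner stem, over a fixed yellow box 70 x 70 x 45 mm high; with the stop up its top is 89 mm above the bench and its underside 65 mm; latched down, both are about 8 mm lower. z up.
- stop (a joint): how far the mushroom head is pressed down, m: 0 when up, about 0.008 when latched down, 0.014 at the bottom stop. A spring resists; it needs a push of up to about 15 N and must be pressed beyond 0.012 to latch. It stays down until its head is turned.
- stop_turn (a joint): turn of the mushroom head, rad, growing clockwise seen from above: 0 at rest, stop at 1.2. A weak spring turns it back (up to 0.08 N m). When the stop is latched, turning the head past about 0.65 frees it; let go, the head then springs up and turns back to 0.
- camera_unit: bystander: white camera unit with black lens, about 60 x 145 x 55 mm; origin under its middle
- multimeter: bystander: black handheld meter lying flat, 150 x 80 x 38 mm; origin under its middle
- screwdriver: bystander: screwdriver lying on the bench, 200 mm long, beyond the rack; origin near its middle
Things that resemble listed ones, but are neither listed nor needed, are in the scene too. What is shaped like the long1 but pink or purple is not meant.

How it is judged (in metres and radians):
On the way, in this order (a step that is already met when the one before it is completed fails the run):
1. the mushroom stop is pressed and latched down, before any module is plugged in (value of joint stop above 0.006 m), for 0.3 s.
2. with the stop down, every module present is plugged fully home in the row of its length (((horizontal distance between short1 and short_socket1 below 0.006 m and z of short1 in the frame of short_socket1 below -0.0105 m and angle between the y axis of short1 and the y axis of short_socket1, either way round below 0.15 rad) or (horizontal distance between short1 and short_socket2 below 0.006 m and z of short1 in the frame of short_socket2 below -0.0105 m and angle between the y axis of short1 and the y axis of short_socket2, either way round below 0.15 rad) or (horizontal distance between short1 and short_socket3 below 0.006 m and z of short1 in the frame of short_socket3 below -0.0105 m and angle between the y axis of short1 and the y axis of short_socket3, either way round below 0.15 rad)) and ((horizontal distance between short2 and short_socket1 below 0.006 m and z of short2 in the frame of short_socket1 below -0.0105 m and angle between the y axis of short2 and the y axis of short_socket1, either way round below 0.15 rad) or (horizontal distance between short2 and short_socket2 below 0.006 m and z of short2 in the frame of short_socket2 below -0.0105 m and angle between the y axis of short2 and the y axis of short_socket2, either way round below 0.15 rad) or (horizontal distance between short2 and short_socket3 below 0.006 m and z of short2 in the frame of short_socket3 below -0.0105 m and angle between the y axis of short2 and the y axis of short_socket3, either way round below 0.15 rad)) and ((horizontal distance between short3 and short_socket1 below 0.006 m and z of short3 in the frame of short_socket1 below -0.0105 m and angle between the y axis of short3 and the y axis of short_socket1, either way round below 0.15 rad) or (horizontal distance between short3 and short_socket2 below 0.006 m and z of short3 in the frame of short_socket2 below -0.0105 m and angle between the y axis of short3 and the y axis of short_socket2, either way round below 0.15 rad) or (horizontal distance between short3 and short_socket3 below 0.006 m and z of short3 in the frame of short_socket3 below -0.0105 m and angle between the y axis of short3 and the y axis of short_socket3, either way round below 0.15 rad)) and ((horizontal distance between long1 and long_socket1 below 0.006 m and z of long1 in the frame of long_socket1 below -0.0105 m and angle between the y axis of long1 and the y axis of long_socket1, either way round below 0.15 rad) or (horizontal distance between long1 and long_socket2 below 0.006 m and z of long1 in the frame of long_socket2 below -0.0105 m and angle between the y axis of long1 and the y axis of long_socket2, either way round below 0.15 rad) or (horizontal distance between long1 and long_socket3 below 0.006 m and z of long1 in the frame of long_socket3 below -0.0105 m and angle between the y axis of long1 and the y axis of long_socket3, either way round below 0.15 rad)) and ((horizontal distance between long2 and long_socket1 below 0.006 m and z of long2 in the frame of long_socket1 below -0.0105 m and angle between the y axis of long2 and the y axis of long_socket1, either way round below 0.15 rad) or (horizontal distance between long2 and long_socket2 below 0.006 m and z of long2 in the frame of long_socket2 below -0.0105 m and angle between the y axis of long2 and the y axis of long_socket2, either way round below 0.15 rad) or (horizontal distance between long2 and long_socket3 below 0.006 m and z of long2 in the frame of long_socket3 below -0.0105 m and angle between the y axis of long2 and the y axis of long_socket3, either way round below 0.15 rad)) and ((horizontal distance between long3 and long_socket1 below 0.006 m and z of long3 in the frame of long_socket1 below -0.0105 m and angle between the y axis of long3 and the y axis of long_socket1, either way round below 0.15 rad) or (horizontal distance between long3 and long_socket2 below 0.006 m and z of long3 in the frame of long_socket2 below -0.0105 m and angle between the y axis of long3 and the y axis of long_socket2, either way round below 0.15 rad) or (horizontal distance between long3 and long_socket3 below 0.006 m and z of long3 in the frame of long_socket3 below -0.0105 m and angle between the y axis of long3 and the y axis of long_socket3, either way round below 0.15 rad)) and value of joint stop above 0.006 m), for 0.2 s.
3. the stop is twisted and has sprung up again (value of joint stop below 0.003 m), for 0.2 s.
At the end, for the whole second after the job is handed in: Every module present is in a socket of its own length: foot at least 10.5 mm deep (14 is fully home), within 6 mm of the socket's centre and 0.15 rad of its direction, within 0.08 rad of upright, released and at rest; the stop is up (under 3 mm pressed) and its head turned back (under 0.2 rad) (((horizontal distance between short1 and short_socket1 below 0.006 m and z of short1 in the frame of short_socket1 below -0.0105 m and angle between the y axis of short1 and the y axis of short_socket1, either way round below 0.15 rad) or (horizontal distance between short1 and short_socket2 below 0.006 m and z of short1 in the frame of short_socket2 below -0.0105 m and angle between the y axis of short1 and the y axis of short_socket2, either way round below 0.15 rad) or (horizontal distance between short1 and short_socket3 below 0.006 m and z of short1 in the frame of short_socket3 below -0.0105 m and angle between the y axis of short1 and the y axis of short_socket3, either way round below 0.15 rad)) and ((horizontal distance between short2 and short_socket1 below 0.006 m and z of short2 in the frame of short_socket1 below -0.0105 m and angle between the y axis of short2 and the y axis of short_socket1, either way round below 0.15 rad) or (horizontal distance between short2 and short_socket2 below 0.006 m and z of short2 in the frame of short_socket2 below -0.0105 m and angle between the y axis of short2 and the y axis of short_socket2, either way round below 0.15 rad) or (horizontal distance between short2 and short_socket3 below 0.006 m and z of short2 in the frame of short_socket3 below -0.0105 m and angle between the y axis of short2 and the y axis of short_socket3, either way round below 0.15 rad)) and ((horizontal distance between short3 and short_socket1 below 0.006 m and z of short3 in the frame of short_socket1 below -0.0105 m and angle between the y axis of short3 and the y axis of short_socket1, either way round below 0.15 rad) or (horizontal distance between short3 and short_socket2 below 0.006 m and z of short3 in the frame of short_socket2 below -0.0105 m and angle between the y axis of short3 and the y axis of short_socket2, either way round below 0.15 rad) or (horizontal distance between short3 and short_socket3 below 0.006 m and z of short3 in the frame of short_socket3 below -0.0105 m and angle between the y axis of short3 and the y axis of short_socket3, either way round below 0.15 rad)) and ((horizontal distance between long1 and long_socket1 below 0.006 m and z of long1 in the frame of long_socket1 below -0.0105 m and angle between the y axis of long1 and the y axis of long_socket1, either way round below 0.15 rad) or (horizontal distance between long1 and long_socket2 below 0.006 m and z of long1 in the frame of long_socket2 below -0.0105 m and angle between the y axis of long1 and the y axis of long_socket2, either way round below 0.15 rad) or (horizontal distance between long1 and long_socket3 below 0.006 m and z of long1 in the frame of long_socket3 below -0.0105 m and angle between the y axis of long1 and the y axis of long_socket3, either way round below 0.15 rad)) and ((horizontal distance between long2 and long_socket1 below 0.006 m and z of long2 in the frame of long_socket1 below -0.0105 m and angle between the y axis of long2 and the y axis of long_socket1, either way round below 0.15 rad) or (horizontal distance between long2 and long_socket2 below 0.006 m and z of long2 in the frame of long_socket2 below -0.0105 m and angle between the y axis of long2 and the y axis of long_socket2, either way round below 0.15 rad) or (horizontal distance between long2 and long_socket3 below 0.006 m and z of long2 in the frame of long_socket3 below -0.0105 m and angle between the y axis of long2 and the y axis of long_socket3, either way round below 0.15 rad)) and ((horizontal distance between long3 and long_socket1 below 0.006 m and z of long3 in the frame of long_socket1 below -0.0105 m and angle between the y axis of long3 and the y axis of long_socket1, either way round below 0.15 rad) or (horizontal distance between long3 and long_socket2 below 0.006 m and z of long3 in the frame of long_socket2 below -0.0105 m and angle between the y axis of long3 and the y axis of long_socket2, either way round below 0.15 rad) or (horizontal distance between long3 and long_socket3 below 0.006 m and z of long3 in the frame of long_socket3 below -0.0105 m and angle between the y axis of long3 and the y axis of long_socket3, either way round below 0.15 rad)) and angle between each of short1, short2, short3, long1, long2, long3's own z axis and vertical below 0.08 rad and linear speed of each of short1, short2, short3, long1, long2, long3 below 0.02 m/s and value of joint stop below 0.003 m and value of joint stop_turn below 0.2 rad); the robot touches nothing.
It fails at once if a module is held or pushed by the fingers (over 1 N) while the stop is up (value of joint stop below 0.004 m and (contact force between the fingers and short1 above 1 N or contact force between the fingers and short2 above 1 N or contact force between the fingers and short3 above 1 N or contact force between the fingers and long1 above 1 N or contact force between the fingers and long2 above 1 N or contact force between the fingers and long3 above 1 N)).
It fails at once if the camera unit, multimeter or screwdriver is moved by more than 20 mm (distance of any of camera_unit, multimeter, screwdriver from where it was at the start of the episode above 0.02 m).
Of short1, short2, short3, long1, long2, long3 only 5 to 6 are there at a start; the rules pass over those that are not, and their reading is None.
At some moment in a run one of short1, short2, short3, long1, long2, long3 may be knocked a few centimetres aside while the robot is not near it.
It also fails if it takes over 208 s, if anything falls off the work surface, if the arm or the gripper's body presses on something with over 40 N, if the wrist force passes 120 N, or if a joint passes its speed limit or range.

## Robot

A 6-joint arm with a two-finger parallel gripper is mounted at the origin on the work surface. World frame = base frame: x ahead of the robot, y to its left, z up, the work surface at z = 0. Lengths are in mm, angles in degrees, forces in N, time in s.
With the tool pointing down it reaches from about 300 to 850 mm from the base axis. Payload 4.2 kg.
Tool frame: the origin (TCP) lies midway between the tips of the shut fingers; the grasp point (between the pads) lies 19 mm behind it (env.grip_depth is the distance from the TCP to the grasp point, in mm); z points along the fingers, y is the line along which they close (so a half turn about z gives the same grasp; the last joint's range is limited). The gripper opens to 91 mm and grips with 3 to 60 N. Pads are 32 mm wide; open, the fingers measure 118 mm over their backs; the gripper's body (76 mm by 178 mm) begins 60 mm behind the grasp point.
Start: joints at [-77.006, 18.312, 89.639, -0, 72.044, -1.146], TCP at [140.476, -557.593, 213.976] pointing down, gripper open.
Joint ranges: [-177.97, 177.97], [-48.28, 115.42], [12.27, 149.76], [-77.06, 257.06], [2.81, 150.46], [-146.56, 146.56]. Speed limits (degrees/s): [147.25, 147.25, 180, 180, 180, 180].

## Interface

Orientations are given as [roll, pitch, yaw] about the fixed x, y, z axes, in that order (R = Rz(yaw) Ry(pitch) Rx(roll)).
In Python, from workcell import env, eyes gives the robot as it stands.
- The arm moves only by the tool send_rows, never from a script. Its argument "motion" is a list of rows, each a list of 7 numbers: the shift along the world's x, y, z normalised to -1 to 1, where 1 is 0.5 m, then the turn, a rotation vector about the world's x, y, z normalised to -1 to 1, where 1 is 60 degrees, then the opening, from -1 (shut) to 1 (fully open). A call has 1 to 20 rows; each row is the pose to reach, as a shift and turn from the pose commanded when the call began; what a row does not reach only later rows make up. A row lasts 1/8 s, in which the tool goes at most 62.5 mm and 10.7 degrees, less where a joint would pass 70% of its speed; a pose out of reach is approached as far as the arm can. A call with a number of a shift or a turn outside -1 to 1 is refused whole. A call with a gripper value outside its range is refused whole. The fingers move at their own pace and stop on an object; "squeeze" is the grip in N (left out, the last holds). Time passes only in rows, so rows that repeat a pose let the fingers close. It gives the time, the measured TCP pose, the force, the opening and the grip force at its end, in the units of the state.
- env.state(): the state, without advancing time (a new reading comes with each control period).
- eyes.grab_frame(name): name is "scene" or "top"; returns a dict with "pixels" (384x512x3 uint8, red, green, blue), "depth" (384x512 float32, mm along the optical axis (not along the pixel's ray), 0 where there is no reading), "fx", "fy", "cx", "cy" (pixels), "distortion" ([k1, k2, p1, p2, k3] as OpenCV has them; the pictures are not rectified), "R" (3x3) and "t" (3): a world point X has camera coordinates R X + t. Camera axes: x right, y down, z forward; pixel columns grow to the right and rows downward; lengths in mm; the calibration is good to about 2 mm. A picture is of the moment at which its call begins.
- env.job_done(): hands the job in; it is judged then, once.
The state is a dict: "time_s": time; "qpos": joint angles; "qvel": joint speeds; "effort": joint torques, N m; "ee_pos": TCP position; "ee_rot": TCP orientation; "force": force on the tool from outside, world axes, zero at the start; "torque": the same for the moment, N m; "gripper_width": finger opening in mm; "gripper_force": force on a finger pad.
Only numpy, scipy, OpenCV 4.12 (cv2) and the standard library are available. Lean on these libraries where they do the work, as an engineer would, in place of code of your own. Each camera call takes 0.05 s, during which the arm holds its last target. There are 200 camera calls.

## Working session

There is one attempt and no reset: what is moved stays moved. The work goes in short steps, Python scripts to look and compute and a tool call to move; the robot and the scene stay as the last step left them, time stands still between calls to the robot, and variables do not carry over. Pictures are saved under pics/ and viewed, at most 14 in all, crops included, and the job is handed in when it is done.

Besides the shell and the picture viewer there is one more tool, called after "Call:" as name([rows], argument=value, ...), one row to a line, values as JSON. send_rows: Moves the arm, as the interface text tells. Its arguments: {"type":"object","properties":{"motion":{"type":"array"},"squeeze":{"type":"number"}},"required":["motion"]}

```bash
mkdir -p pics; cat > h.py <<'E'
import numpy as np, cv2
from workcell import env, eyes
def grab(n):
    f=eyes.grab_frame(n); f['K']=np.array([[f['fx'],0,f['cx']],[0,f['fy'],f['cy']],[0,0,1.]]); f['D']=np.array(f['distortion'],float)
    f['R']=np.array(f['R']);f['t']=np.array(f['t']);return f
def ray(f,uv,z):
    p=cv2.undistortPoints(np.array(uv,float).reshape(-1,1,2),f['K'],f['D']).reshape(-1,2)
    d=np.c_[p,np.ones(len(p))]@f['R']; c=-f['R'].T@f['t']
    return c+d*((z-c[2])/d[:,2])[:,None]
def cloud(f):
    h,w=f['depth'].shape; u,v=np.meshgrid(np.arange(w),np.arange(h))
    p=cv2.undistortPoints(np.stack([u,v],-1).astype(float).reshape(-1,1,2),f['K'],f['D']).reshape(-1,2)
    d=f['depth'].reshape(-1,1); P=(np.c_[p,np.ones(len(p))]*d-f['t'])@f['R']; P[d[:,0]==0]=np.nan
    return P.reshape(h,w,3)
E
python3 - <<'E'
from h import *
for n in('scene','top'):
    f=grab(n); cv2.imwrite(f'pics/{n}0.png',cv2.resize(f['pixels'][...,::-1],(768,576))); print(n,-f['R'].T@f['t'],f['R'][2],f['fx'])
s=env.state();print(s)
E
```

```text
scene [1489.18056957  -45.78186493 1015.52984917] [-0.68841665 -0.01640821 -0.72512984] 459.0187560628621
top [ 268.88679734  -71.11237022 1552.8403999 ] [ 0.2040883  0.0018697 -0.9789507] 462.0038611199414
{'time_s': 0.1, 'qpos': array([-7.70057346e+01,  1.83459162e+01,  8.96994090e+01, -2.39875752e-04,
        7.20441807e+01, -1.14490689e+00]), 'qvel': array([-0.09290016, -0.17100582, -0.10404964, -0.14338958,  0.00329309,
       -0.01590808]), 'effort': array([ 6.80809553e-04, -4.13334310e+01, -2.32510096e+01,  7.28714559e-02,
        4.22377023e-02, -5.28807846e-05]), 'ee_pos': array([ 140.36658107, -557.1337494 ,  213.22507707]), 'ee_rot': array([-1.79910507e+02, -1.56039212e-03,  1.41392452e+01]), 'force': array([0.30938885, 0.54337696, 0.33696499]), 'torque': array([-0.01475328,  0.02328685,  0.00957675]), 'gripper_force': 0.0, 'gripper_width': 91.45415480750928}
```

View pics/top0.png

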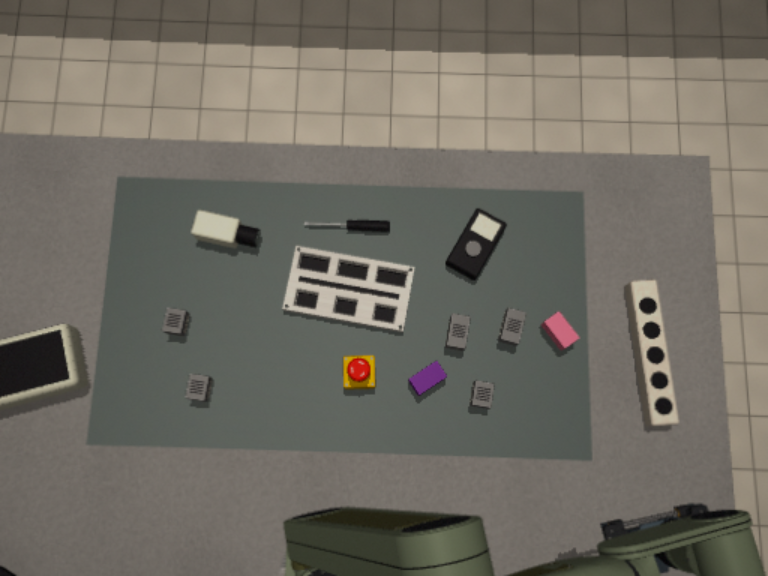

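View pics/scene0.png

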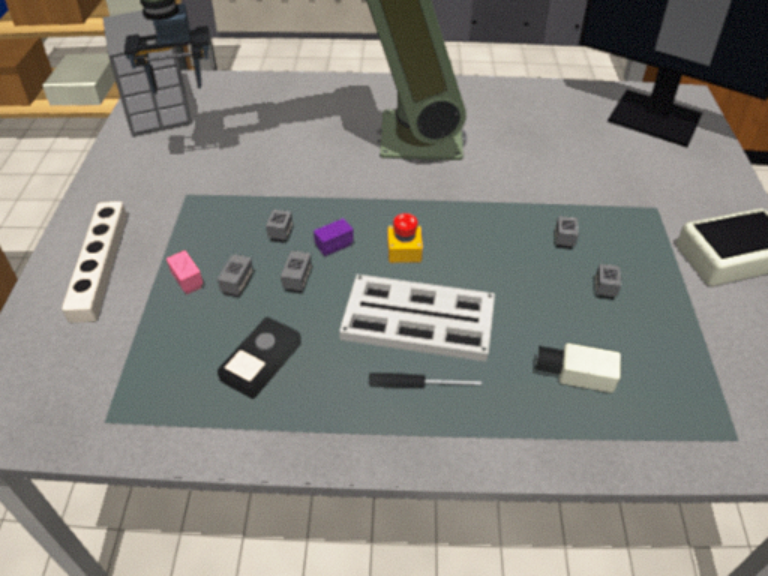

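Top view (768-px scale): five grey modules. Shorts are at (175,320), (198,387) and (483,394); longs at (458,331) and (512,326). The rack is around (349,289), slightly turned, and the stop is at (359,371). Next I'll measure them in both views.

```bash
cat > m.py <<'E'
from h import *
from scipy import ndimage as nd
def modules(f,lo=44,hi=57):
    P=cloud(f); z=P[...,2]
    m=(z>lo)&(z<hi)&(P[...,0]>250)&(P[...,0]<760)&(abs(P[...,1])<480)
    hsv=cv2.cvtColor(f['pixels'],cv2.COLOR_RGB2HSV)
    m&=(hsv[...,1]<90)
    l,n=nd.label(m); out=[]
    for i in range(1,n+1):
        v,u=np.where(l==i)
        if len(v)<40: continue
        W=ray(f,np.c_[u,v],50.)[:,:2]
        (c,s,a)=cv2.minAreaRect(W.astype(np.float32))
        if s[0]<s[1]: a+=90
        a=(a+90)%180-90
        e=W-W.mean(0); ev,V=np.linalg.eigh(e.T@e); pa=(np.degrees(np.arctan2(V[1,1],V[0,1]))+90)%180-90
        out.append((len(v),W.mean(0).round(1),np.round(c,1),np.round(sorted(s),1),round(a,1),round(pa,1),round(float(np.nanmedian(z[v,u])),1)))
    return out
def rack(f):
    P=cloud(f); z=P[...,2]
    g=cv2.cvtColor(f['pixels'],cv2.COLOR_RGB2GRAY)
    W=ray(f,np.stack(np.meshgrid(np.arange(512),np.arange(384)),-1).reshape(-1,2),25.)[:,:2].reshape(384,512,2)
    m=(g>120)&(z>17)&(z<33)&(P[...,0]>400)&(P[...,0]<720)&(abs(P[...,1])<250)
    l,n=nd.label(m); k=1+np.argmax(nd.sum(m,l,range(1,n+1))); m=l==k
    full=nd.binary_fill_holes(nd.binary_closing(m,iterations=1))
    w=W[full]; c,s,a=cv2.minAreaRect(w.astype(np.float32))
    print('rack',w.mean(0).round(1),np.round(c,1),np.round(s,1),round(a,2),'z',round(float(np.nanmedian(z[m])),1))
    l,n=nd.label(full&~m)
    for i in range(1,n+1):
        w=W[l==i]
        if len(w)<40: continue
        c,s,a=cv2.minAreaRect(w.astype(np.float32)); print('  hole',len(w),w.mean(0).round(1),np.round(c,1),np.round(s,1),round(a,1))
def red(f):
    h=cv2.cvtColor(f['pixels'],cv2.COLOR_RGB2HSV); P=cloud(f)
    m=((h[...,0]<6)|(h[...,0]>174))&(h[...,1]>170)&(h[...,2]>60)&(P[...,0]<500)&(P[...,0]>300)
    zz=P[...,2][m]; t=m&(P[...,2]>np.nanpercentile(zz,50)-4)
    v,u=np.where(t); zt=np.nanmedian(P[...,2][t]); w=ray(f,np.c_[u,v],zt)[:,:2]
    print('red',len(v),zt.round(1),w.mean(0).round(1),cv2.minEnclosingCircle(w.astype(np.float32)))
if __name__=='__main__':
    for n in('top','scene'):
        f=grab(n); print(n)
        for o in modules(f): print(*o)
        rack(f); red(f)
E
python3 m.py
```

```text
top
305 [734.5 267.4] [735.5 276.4] [ 49.4 148.1] -88.1 87.2 52.7
221 [530.6 373.7] [531.  373.4] [46.7 54.9] -7.9 -10.3 50.9
267 [ 542.4 -370.8] [ 542.1 -370.4] [42.4 75.3] -13.7 -14.0 50.3
266 [ 527.1 -250.6] [ 527.3 -250.8] [42.  73.9] -8.1 -9.0 50.4
209 [387.6 310.4] [388.1 310.9] [46.9 53.6] -6.5 -7.6 51.2
208 [ 391.  -304.1] [ 391.4 -303.6] [42.1 53.8] -8.5 -11.7 50.5
rack [622.4  -5.5] [623.2  -5.2] [275.8 150.1] 81.16 z 25.8
  hole 225 [679.5  77.1] [679.3  77.3] [69.3 39.4] 81.5
  hole 221 [665.8 -11.7] [666.8 -11.9] [69.3 40. ] 80.2
  hole 225 [ 652.1 -101. ] [ 653.2 -102.5] [71.4 42. ] 80.7
  hole 257 [623.2  -4.9] [623.5  -5.9] [232.   15.2] 80.9
  hole 167 [594.9  90.3] [596.7  90.2] [49.3 41.9] 82.1
  hole 166 [580.9   1.5] [581.2   1.4] [49.8 38.4] 81.3
  hole 166 [567.2 -87.1] [567.1 -86.8] [49.6 38.4] 80.3
red 149 89.7 [431.4 -35.5] ((431.3920593261719, -35.38130187988281), 23.514232635498047)
scene
161 [ 397.1 -305.1] [ 397.5 -304.6] [44.9 58.4] -10.0 -4.0 49.6
162 [392.2 308.7] [393.1 309.6] [41.2 61.9] -8.1 -3.9 50.3
263 [ 534.6 -251.1] [ 534.3 -251. ] [43.5 78.5] -9.0 -7.2 49.5
270 [ 549.8 -372.4] [ 550.1 -372.5] [44.1 79.8] -10.3 -10.8 49.4
206 [535.8 371.9] [535.7 371.6] [45.1 59.4] -7.4 -11.3 50.1
61 [ 727.9 -285.6] [ 727.6 -285.2] [28.5 29. ] -77.1 54.2 45.8
497 [739.  269.9] [735.9 275.6] [ 49.4 150. ] -86.8 -89.5 54.4
rack [631.   -5.4] [629.1  -6. ] [276.5 157.9] 81.42 z 24.6
  hole 129 [574.  -87.8] [572.5 -87.8] [47.6 33.8] 81.4
  hole 134 [587.4   0.7] [586.4   0.8] [47.9 32.9] 81.4
  hole 140 [600.5  89.4] [600.1  89.5] [48.6 33.5] 79.4
  hole 195 [623.3  -3.9] [623.7  -7.2] [226.5  11.1] 81.6
  hole 211 [ 658.2 -100.7] [ 657.9 -100.6] [67.1 32.5] 81.7
  hole 218 [671.9 -11.6] [670.6 -11.7] [67.5 34.4] 80.4
  hole 208 [683.4  77.6] [682.7  76.7] [68.4 32.9] 79.4
red 116 88.4 [440.4 -36.2] ((439.53692626953125, -35.88138198852539), 24.91305923461914)
```

Call:
send_rows([
  [0.583, 0.9, -0.06, 0, 0, -0.3857, -1],
  [0.583, 0.9, -0.06, 0, 0, -0.3857, -1],
  [0.583, 0.9, -0.06, 0, 0, -0.3857, -1],
  [0.583, 0.9, -0.06, 0, 0, -0.3857, -1],
  [0.583, 0.9, -0.06, 0, 0, -0.3857, -1],
  [0.583, 0.9, -0.06, 0, 0, -0.3857, -1],
  [0.583, 0.9, -0.06, 0, 0, -0.3857, -1],
  [0.583, 0.9, -0.06, 0, 0, -0.3857, -1],
  [0.583, 0.9, -0.06, 0, 0, -0.3857, -1],
  [0.583, 0.9, -0.06, 0, 0, -0.3857, -1],
  [0.583, 0.9, -0.06, 0, 0, -0.3857, -1],
  [0.583, 0.9, -0.06, 0, 0, -0.3857, -1],
])

```text
time_s: 1.7
ee_pos: [431.4, -108.5, 184.0]
ee_rot: [180.0, 0.0, -9.1]
force: [-0.1, -0.9, 0.5]
gripper_width: 0.6
gripper_force: 0.0
```

Call:
send_rows([
  [0.001, 0.1432, -0.1, 0, 0, 0, -1],
  [0.001, 0.1432, -0.168, 0, 0, 0, -1],
  [0.001, 0.1432, -0.168, 0, 0, 0, -1],
  [0.001, 0.1432, -0.19, 0, 0, 0, -1],
  [0.001, 0.1432, -0.2, 0, 0, 0, -1],
  [0.001, 0.1432, -0.208, 0, 0, 0, -1],
  [0.001, 0.1432, -0.214, 0, 0, 0, -1],
  [0.001, 0.1432, -0.217, 0, 0, 0, -1],
  [0.001, 0.1432, -0.217, 0, 0, 0, -1],
])

```text
time_s: 2.82
ee_pos: [434.1, -37.1, 77.0]
ee_rot: [180.0, -0.2, -9.0]
force: [-1.1, -2.1, 7.3]
gripper_width: 0.6
gripper_force: 3.7
```

Call:
send_rows([
  [0, 0, -0.004, 0, 0, 0, -1],
  [0, 0, -0.006, 0, 0, 0, -1],
  [0, 0, -0.006, 0, 0, 0, -1],
  [0, 0, -0.006, 0, 0, 0, -1],
])

```text
time_s: 3.32
ee_pos: [434.3, -37.1, 75.1]
ee_rot: [180.0, -0.3, -9.0]
force: [-2.9, -3.6, 17.4]
gripper_width: 0.1
gripper_force: 8.5
```

Call:
send_rows([
  [0, 0, 0.1, 0, 0, 0, 0],
  [0, 0, 0.2, 0, 0, 0.25, 1],
  [0, -0.1, 0.2, 0, 0, 0.75, 1],
  [0, -0.1, 0.2, 0, 0, 0.75, 1],
  [0, -0.1, 0.2, 0, 0, 0.75, 1],
  [0, -0.1, 0.2, 0, 0, 0.75, 1],
])

```text
time_s: 4.08
ee_pos: [432.5, -86.7, 172.9]
ee_rot: [180.0, -0.0, 36.1]
force: [0.6, -0.2, -0.1]
gripper_width: 57.4
gripper_force: 0.0
```

```bash
python3 m.py
```

```text
top
76 [735.5 322.4] [733.1 325.3] [41.6 49.2] -69.9 85.2 53.3
258 [734.3 248.1] [735.6 249.2] [50.8 92.4] 88.6 86.3 52.1
221 [531.4 373.5] [531.  373.5] [47.2 54.4] -6.2 -14.9 51.4
270 [ 542.4 -371.1] [ 542.7 -370.5] [42.4 74. ] -13.7 -13.7 50.6
272 [ 526.5 -250.7] [ 527.3 -250.7] [42.  74.3] -9.2 -9.5 50.6
214 [387.5 310.5] [388.1 310.9] [46.9 53.6] -6.5 -15.7 51.3
204 [ 391.1 -303.6] [ 391.4 -303.6] [42.1 53.8] -8.5 -10.9 50.8
rack [634.2   4.3] [623.3  -5.3] [276.  149.9] 81.29 z 25.7
  hole 223 [679.8  76.8] [681.4  76.9] [69.4 41.9] 81.2
  hole 220 [665.7 -11.8] [665.7 -11.7] [69.1 38. ] 80.9
  hole 220 [ 652.2 -100.8] [ 652.4 -100.8] [68.4 38.3] 81.2
  hole 259 [623.3  -5. ] [624.1  -4.6] [229.4  16.9] 80.5
  hole 168 [594.8  90.5] [597.3  90.2] [49.5 43.9] 83.5
  return np.nanmean(a, axis, out=out, keepdims=keepdims)
  return np.nanmean(a, axis, out=out, keepdims=keepdims)
Traceback (most recent call last):
  File "m.py", line 43, in <module>
    rack(f); red(f)
             ~~~^^^
  File "m.py", line 37, in red
    v,u=np.where(t); zt=np.nanmedian(P[...,2][t]); w=ray(f,np.c_[u,v],zt)[:,:2]
                                                     ~~~^^^^^^^^^^^^^^^^^
  File "h.py", line 7, in ray
    p=cv2.undistortPoints(np.array(uv,float).reshape(-1,1,2),f['K'],f['D']).reshape(-1,2)
      ~~~~~~~~~~~~~~~~~~~^^^^^^^^^^^^^^^^^^^^^^^^^^^^^^^^^^^^^^^^^^^^^^^^^^
cv2.error: OpenCV(4.12.0) /io/opencv/modules/calib3d/src/undistort.dispatch.cpp:347: error: (-215:Assertion failed) CV_IS_MAT(_src) && CV_IS_MAT(_dst) && (_src->rows == 1 || _src->cols == 1) && (_dst->rows == 1 || _dst->cols == 1) && _src->cols + _src->rows - 1 == _dst->rows + _dst->cols - 1 && (CV_MAT_TYPE(_src->type) == CV_32FC2 || CV_MAT_TYPE(_src->type) == CV_64FC2) && (CV_MAT_TYPE(_dst->type) == CV_32FC2 || CV_MAT_TYPE(_dst->type) == CV_64FC2) in function 'cvUndistortPointsInternal'
```

Call:
send_rows([
  [0.193, -0.33, -0.105, 0, 0, 0.75, 1],
  [0.193, -0.33, -0.105, 0, 0, 0.75, 1],
  [0.193, -0.33, -0.105, 0, 0, 0.75, 1],
  [0.193, -0.33, -0.105, 0, 0, 0.75, 1],
  [0.193, -0.33, -0.105, 0, 0, 0.75, 1],
  [0.193, -0.33, -0.105, 0, 0, 0.75, 1],
  [0.193, -0.33, -0.2, 0, 0, 0.75, 1],
  [0.193, -0.33, -0.26, 0, 0, 0.75, 1],
  [0.193, -0.33, -0.305, 0, 0, 0.75, 1],
  [0.193, -0.33, -0.305, 0, 0, 0.75, 1],
  [0.193, -0.33, -0.305, 0, 0, 0.75, 0.4],
  [0.193, -0.33, -0.305, 0, 0, 0.75, 0.4],
  [0.193, -0.33, -0.305, 0, 0, 0.75, 0.4],
  [0.193, -0.33, -0.305, 0, 0, 0.75, 0.4],
], squeeze=8)

```text
time_s: 5.88
ee_pos: [529.7, -251.4, 21.4]
ee_rot: [179.9, 0.0, 81.0]
force: [-0.7, 0.5, 6.5]
gripper_width: 74.2
gripper_force: 8.0
```

Call:
send_rows([
  [0, 0, 0, 0, 0, 0, 1],
  [0, 0, 0, 0, 0, 0, 1],
  [0, 0, 0.1, 0, 0, 0, 1],
  [-0.258, 0.202, 0.26, 0, 0, -0.75, 1],
  [-0.258, 0.202, 0.26, 0, 0, -0.75, 1],
  [-0.258, 0.202, 0.26, 0, 0, -0.75, 1],
  [-0.258, 0.202, 0.26, 0, 0, -0.75, 1],
  [-0.258, 0.202, 0.26, 0, 0, -0.75, 1],
  [-0.258, 0.202, 0.26, 0, 0, -0.75, 1],
])

```text
time_s: 7.0
ee_pos: [400.2, -150.2, 149.7]
ee_rot: [-180.0, 0.0, 36.1]
force: [-0.4, -0.6, -0.1]
gripper_width: 91.0
gripper_force: 0.0
```

```bash
cat > look.py <<'E'
from m import *
import sys
f=grab('top')
cv2.imwrite('pics/last.png',cv2.resize(f['pixels'][...,::-1],(768,576)))
for n,g in (('top',f),('scene',grab('scene'))):
    print(n)
    for o in modules(g):
        if o[1][0]<700: print(*o)
    if len(sys.argv)>1: rack(g)
E
python3 look.py r
```

```text
top
213 [530.7 373.5] [531.  372.9] [47.3 54.1] -5.8 -8.1 51.0
262 [ 542.9 -370.6] [ 542.5 -370.3] [42.  74.7] -14.4 -16.3 50.4
254 [ 529.  -252.2] [ 527.7 -250.6] [42.2 75. ] -9.1 -5.2 50.7
220 [387.6 310.1] [388.1 310.5] [47.6 53.6] -6.5 -12.3 51.3
208 [ 391.1 -303.9] [ 391.3 -303.5] [42.2 54. ] -8.5 -2.9 50.9
rack [622.7  -5. ] [623.2  -5.2] [275.8 150.1] 81.16 z 25.8
  hole 225 [679.7  76.9] [679.3  78.9] [72.6 42.2] 81.5
  hole 224 [665.9 -11.8] [667.6 -13.4] [71.9 42.1] 80.2
  hole 223 [ 651.9 -100.8] [ 651.8 -100.7] [68.6 40.8] 77.6
  hole 259 [623.2  -5.4] [625.2  -6.4] [232.5  19.4] 82.1
  hole 165 [594.7  90.5] [595.   90.4] [49.2 38.5] 82.0
  hole 166 [580.9   1.5] [581.2   1.4] [49.8 38.4] 81.3
  hole 166 [567.  -87.2] [566.1 -86.7] [49.5 40.4] 80.2
scene
167 [ 397.9 -305.6] [ 398.5 -305.3] [43.6 61. ] -6.3 -8.5 49.5
164 [392.5 308.9] [392.5 309.7] [41.2 60.8] -8.1 -4.9 50.1
267 [ 535.2 -251.7] [ 535.  -251.2] [43.7 78.6] -9.5 -9.7 49.5
266 [ 548.9 -372.1] [ 549.2 -372.3] [44.1 77.9] -10.3 -11.0 49.4
207 [535.6 371.8] [536.2 371.9] [44.3 60.4] -7.4 -11.0 49.8
rack [631.2  -5.4] [629.2  -6.2] [276.4 158.4] 81.21 z 24.7
  hole 130 [573.9 -87.6] [572.5 -87.8] [47.6 33.8] 81.4
  hole 134 [587.4   1. ] [586.7   0.8] [47.9 32.3] 81.4
  hole 136 [600.7  89.2] [599.7  89.3] [46.6 34.5] 86.6
  hole 192 [623.   -5.4] [622.9  -7.2] [226.1   9.1] 81.4
  hole 215 [ 658.  -100.9] [ 657.1 -100.5] [67.9 34. ] 81.8
  hole 217 [671.8 -12. ] [671.3 -12.1] [68.1 34. ] 82.9
  hole 208 [683.2  77.3] [681.8  76.9] [68.2 32.1] 81.7
```

Call:
send_rows([
  [0.259, -0.202, -0.1, 0, 0, -0.75, 1],
  [0.259, -0.202, -0.1, 0, 0, -0.75, 1],
  [0.259, -0.202, -0.1, 0, 0, -0.75, 1],
  [0.259, -0.202, -0.1, 0, 0, -0.75, 1],
  [0.259, -0.202, -0.16, 0, 0, -0.75, 1],
  [0.259, -0.202, -0.16, 0, 0, -0.75, 1],
  [0.259, -0.202, -0.22, 0, 0, -0.75, 1],
  [0.259, -0.202, -0.26, 0, 0, -0.75, 1],
  [0.259, -0.202, -0.26, 0, 0, -0.75, 1],
  [0.259, -0.202, -0.26, 0, 0, -0.75, -0.2],
  [0.259, -0.202, -0.26, 0, 0, -0.75, -0.2],
  [0.259, -0.202, -0.26, 0, 0, -0.75, -0.2],
  [0.259, -0.202, -0.26, 0, 0, -0.75, -0.2],
  [0.259, -0.202, -0.26, 0, 0, -0.75, -0.2],
  [0.259, -0.202, -0.26, 0, 0, -0.75, -0.2],
], squeeze=25)

```text
time_s: 8.98
ee_pos: [529.5, -251.2, 20.1]
ee_rot: [180.0, -0.0, -9.0]
force: [-1.3, 0.2, 1.4]
gripper_width: 42.1
gripper_force: 25.0
```

Call:
send_rows([
  [0, 0, 0.07, 0, 0, 0, -0.2],
  [0, 0, 0.14, 0, 0, 0, -0.2],
  [0.2482, 0.2996, 0.14, 0, 0, 0.75, -0.2],
  [0.2482, 0.2996, 0.14, 0, 0, 0.75, -0.2],
  [0.2482, 0.2996, 0.14, 0, 0, 0.75, -0.2],
  [0.2482, 0.2996, 0.14, 0, 0, 0.75, -0.2],
  [0.2482, 0.2996, 0.14, 0, 0, 0.75, -0.2],
  [0.2482, 0.2996, 0.14, 0, 0, 0.75, -0.2],
])

```text
time_s: 9.98
ee_pos: [652.7, -101.7, 89.5]
ee_rot: [-180.0, 0.1, 35.8]
force: [-0.0, -0.0, -1.6]
gripper_width: 41.8
gripper_force: 25.0
```

Call:
send_rows([
  [0, 0, 0, 0, 0, 0.752, -0.2],
  [0, 0, 0, 0, 0, 0.752, -0.2],
  [0, 0, 0, 0, 0, 0.752, -0.2],
  [0, 0, 0, 0, 0, 0.752, -0.2],
  [0, 0, 0, 0, 0, 0.752, -0.2],
  [0, 0, -0.06, 0, 0, 0.752, -0.2],
  [0, 0, -0.08, 0, 0, 0.752, -0.2],
  [0, 0, -0.08, 0, 0, 0.752, -0.2],
  [0, 0, -0.08, 0, 0, 0.752, -0.2],
])

```text
time_s: 11.1
ee_pos: [654.3, -101.5, 50.9]
ee_rot: [179.9, 0.0, 81.1]
force: [0.1, -0.1, -1.9]
gripper_width: 41.8
gripper_force: 25.0
```

```bash
python3 - <<'E'
from h import *
f=grab('scene'); p=f['pixels'][200:330,220:350,::-1]; cv2.imwrite('pics/i1.png',cv2.resize(p,(780,600) if 0 else (600,600),interpolation=cv2.INTER_CUBIC))
s=env.state(); print(s['ee_pos'],s['ee_rot'],s['force'])
E
```

```text
[ 654.34370081 -101.40359491   51.07424788] [1.79876699e+02 1.35194800e-03 8.10816867e+01] [-0.09633598 -0.25362    -1.32583341]
```

View pics/i1.png

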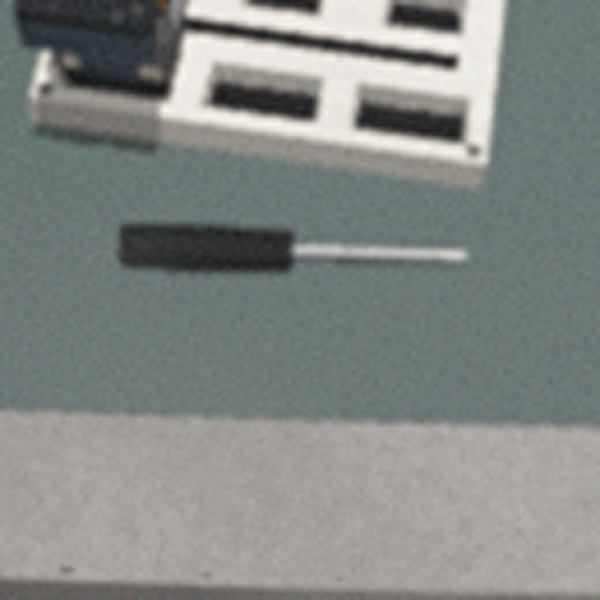

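The held module hangs squarely over the right-hand long socket, with the gripper at crop (100,50). I'll lower it with care.

Call:
send_rows([
  [0, 0, -0.01, 0, 0, 0, -0.2],
  [0, 0, -0.016, 0, 0, 0, -0.2],
  [0, 0, -0.02, 0, 0, 0, -0.2],
  [0, 0, -0.02, 0, 0, 0, -0.2],
  [0, 0, -0.02, 0, 0, 0, -0.2],
])

```text
time_s: 11.78
ee_pos: [653.6, -101.2, 40.0]
ee_rot: [180.0, 0.0, 81.1]
force: [-0.1, -0.9, -2.1]
gripper_width: 41.9
gripper_force: 25.0
```

Call:
send_rows([
  [0, 0, -0.008, 0, 0, 0, -0.2],
  [0, 0, -0.014, 0, 0, 0, -0.2],
  [0, 0, -0.018, 0, 0, 0, -0.2],
  [0, 0, -0.02, 0, 0, 0, -0.2],
  [0, 0, -0.02, 0, 0, 0, -0.2],
])

```text
time_s: 12.4
ee_pos: [653.4, -101.2, 31.2]
ee_rot: [180.0, 0.0, 81.1]
force: [-2.6, 0.8, 5.2]
gripper_width: 42.0
gripper_force: 25.0
```

Call:
send_rows([
  [0, 0, 0.002, 0, 0, 0, 0.43],
  [0, 0, 0.002, 0, 0, 0, 0.43],
  [0, 0, 0.002, 0, 0, 0, 0.43],
  [0, 0, 0.06, 0, 0, 0, 0.43],
  [0, 0, 0.12, 0, 0, 0, 1],
  [-0.2182, -0.5394, 0.12, 0, 0, -0.05, 1],
  [-0.2182, -0.5394, 0.12, 0, 0, -0.05, 1],
  [-0.2182, -0.5394, 0.12, 0, 0, -0.05, 1],
  [-0.2182, -0.5394, 0.12, 0, 0, -0.05, 1],
  [-0.2182, -0.5394, 0.12, 0, 0, -0.05, 1],
  [-0.2182, -0.5394, 0.12, 0, 0, -0.05, 1],
  [-0.2182, -0.5394, 0.12, 0, 0, -0.05, 1],
], squeeze=8)

```text
time_s: 13.9
ee_pos: [544.5, -370.4, 89.7]
ee_rot: [-180.0, -0.0, 78.1]
force: [0.1, 0.9, 0.6]
gripper_width: 91.2
gripper_force: 0.0
```

```bash
python3 look.py
```

```text
top
209 [530.8 373.6] [531.  373.3] [46.7 55.2] -8.5 -9.7 50.9
219 [388.1 310.1] [388.1 310.8] [46.9 53.8] -6.7 -14.6 51.8
scene
161 [ 397.1 -305.2] [ 398.7 -305.3] [43.9 61.1] -10.0 -6.3 49.8
162 [392.2 308.8] [392.5 309.7] [41.2 60.8] -8.1 -5.2 50.1
237 [ 549.6 -370.2] [ 549.6 -372. ] [44.7 77.7] -13.1 -10.3 49.4
208 [536.1 371.9] [536.5 371.8] [44.5 61. ] -7.4 -8.0 49.9
82 [ 675.7 -101.2] [ 675.6 -102.5] [13.1 71.2] 80.6 80.9 50.2
```

View pics/last.png

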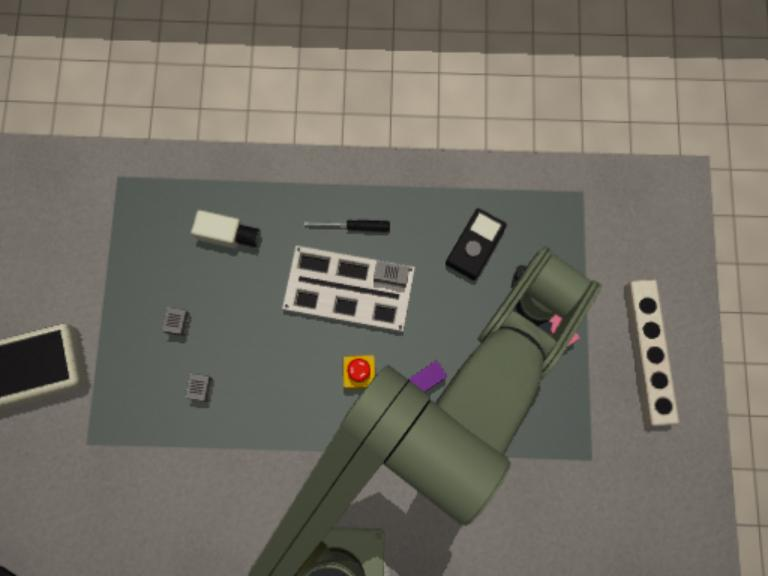

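The picture shows the first long seated in the right-hand long socket at (391,272). The left shorts, at (175,320) and (198,387), haven't moved.

Call:
send_rows([
  [0, 0, -0.07, 0, 0, 0, 1],
  [0, 0, -0.12, 0, 0, 0, 1],
  [0, 0, -0.14, 0, 0, 0, 1],
  [0, 0, -0.14, 0, 0, 0, 0.4],
  [0, 0, -0.14, 0, 0, 0, 0.4],
  [0, 0, -0.14, 0, 0, 0, 0.4],
  [0, 0, -0.14, 0, 0, 0, 0.4],
  [0, 0, -0.14, 0, 0, 0, 0.4],
], squeeze=8)

```text
time_s: 15.0
ee_pos: [545.3, -371.1, 21.1]
ee_rot: [179.9, 0.0, 78.1]
force: [1.8, 1.4, 5.4]
gripper_width: 75.0
gripper_force: 7.9
```

Call:
send_rows([
  [0, 0, 0, 0, 0, 0, 1],
  [0, 0, 0, 0, 0, 0, 1],
  [0, 0, 0.06, 0, 0, 0, 1],
  [0, 0, 0.12, 0, 0, 0, 1],
  [0.0012, 0, 0.12, 0, 0, -0.75, 1],
  [0.0012, 0, 0.12, 0, 0, -0.75, 1],
  [0.0012, 0, 0.12, 0, 0, -0.75, 1],
  [0.0012, 0, 0.12, 0, 0, -0.75, 1],
  [0.0012, 0, 0.12, 0, 0, -0.75, 1],
  [0.0012, 0, 0.12, 0, 0, -0.75, 1],
])

```text
time_s: 16.25
ee_pos: [544.8, -370.9, 79.7]
ee_rot: [-180.0, 0.0, 33.2]
force: [-0.3, -0.3, 0.0]
gripper_width: 91.1
gripper_force: 0.0
```

Call:
send_rows([
  [0, 0, 0, 0, 0, -0.75, 1],
  [0, 0, 0, 0, 0, -0.75, 1],
  [0, 0, 0, 0, 0, -0.75, 1],
  [0, 0, 0, 0, 0, -0.75, 1],
  [0, 0, 0, 0, 0, -0.75, 1],
  [0, 0, 0, 0, 0, -0.75, 1],
  [0, 0, -0.06, 0, 0, -0.75, 1],
  [0, 0, -0.1, 0, 0, -0.75, 1],
  [0, 0, -0.12, 0, 0, -0.75, 1],
  [0, 0, -0.12, 0, 0, -0.75, -0.2],
  [0, 0, -0.12, 0, 0, -0.75, -0.2],
  [0, 0, -0.12, 0, 0, -0.75, -0.2],
  [0, 0, -0.12, 0, 0, -0.75, -0.2],
  [0, 0, -0.12, 0, 0, -0.75, -0.2],
  [0, 0, -0.12, 0, 0, -0.75, -0.2],
], squeeze=25)

```text
time_s: 18.12
ee_pos: [545.4, -371.4, 20.4]
ee_rot: [179.9, -0.1, -11.9]
force: [-0.4, -1.2, 1.4]
gripper_width: 42.1
gripper_force: 25.0
```

Call:
send_rows([
  [0, 0, 0.08, 0, 0, 0, -0.2],
  [0, 0, 0.16, 0, 0, 0, -0.2],
  [0.245, 0.7172, 0.16, 0, 0, 0.75, -0.2],
  [0.245, 0.7172, 0.16, 0, 0, 0.75, -0.2],
  [0.245, 0.7172, 0.16, 0, 0, 0.75, -0.2],
  [0.245, 0.7172, 0.16, 0, 0, 0.75, -0.2],
  [0.245, 0.7172, 0.16, 0, 0, 0.75, -0.2],
  [0.245, 0.7172, 0.16, 0, 0, 0.75, -0.2],
  [0.245, 0.7172, 0.16, 0, 0, 0.75, -0.2],
  [0.245, 0.7172, 0.16, 0, 0, 0.75, -0.2],
])

```text
time_s: 19.38
ee_pos: [666.8, -12.1, 99.1]
ee_rot: [-180.0, 0.1, 33.2]
force: [-0.4, -0.2, -1.6]
gripper_width: 41.7
gripper_force: 25.0
```

Call:
send_rows([
  [0, 0, 0, 0, 0, 0.8017, -0.2],
  [0, 0, 0, 0, 0, 0.8017, -0.2],
  [0, 0, 0, 0, 0, 0.8017, -0.2],
  [0, 0, 0, 0, 0, 0.8017, -0.2],
  [0, 0, 0, 0, 0, 0.8017, -0.2],
  [0, 0, 0, 0, 0, 0.8017, -0.2],
  [0, 0, -0.06, 0, 0, 0.8017, -0.2],
  [0, 0, -0.1, 0, 0, 0.8017, -0.2],
  [0, 0, -0.1, 0, 0, 0.8017, -0.2],
  [0, 0, -0.11, 0, 0, 0.8017, -0.2],
  [0, 0, -0.12, 0, 0, 0.8017, -0.2],
  [0, 0, -0.12, 0, 0, 0.8017, -0.2],
])

```text
time_s: 20.88
ee_pos: [668.6, -12.8, 45.0]
ee_rot: [179.8, 0.0, 81.2]
force: [-5.9, -0.4, 15.6]
gripper_width: 41.9
gripper_force: 25.0
```

```bash
python3 - <<'E'
from h import *
s=env.state(); print(s['ee_pos'],s['force'],s['torque'])
f=grab('scene'); p=f['pixels'][190:290,220:350,::-1]; cv2.imwrite('pics/i2.png',cv2.resize(p,(780,600),interpolation=cv2.INTER_CUBIC))
E
```

```text
[668.55363488 -12.84149135  45.0118849 ] [-5.88226651 -0.4015202  15.59474346] [-0.25630389  0.93137752 -0.10097632]
```

View pics/i2.png

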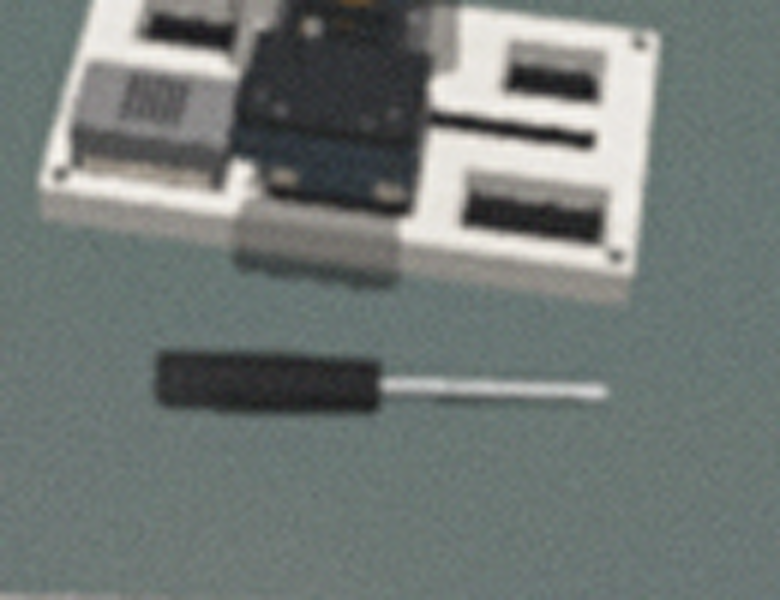

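In the picture the held module rests on the rim, and the moment puts the contact on the foot's +x edge. I'll lift, shift about -1.7 mm in x and try again.

Call:
send_rows([
  [0, 0, 0.014, 0, 0, 0, -0.2],
  [-0.0034, 0, 0.016, 0, 0, 0, -0.2],
  [-0.0034, 0, 0.016, 0, 0, 0, -0.2],
  [-0.0034, 0, 0.006, 0, 0, 0, -0.2],
  [-0.0034, 0, 0, 0, 0, 0, -0.2],
  [-0.0034, 0, 0, 0, 0, 0, -0.2],
])

```text
time_s: 21.68
ee_pos: [665.5, -12.2, 39.1]
ee_rot: [-179.9, 0.0, 81.2]
force: [-0.4, -0.1, -1.8]
gripper_width: 41.8
gripper_force: 25.0
```

Call:
send_rows([
  [0, 0, -0.008, 0, 0, 0, -0.2],
  [0, 0, -0.014, 0, 0, 0, -0.2],
  [0, 0, -0.018, 0, 0, 0, -0.2],
  [0, 0, -0.02, 0, 0, 0, -0.2],
  [0, 0, -0.02, 0, 0, 0, -0.2],
])

```text
time_s: 22.3
ee_pos: [665.7, -12.3, 31.4]
ee_rot: [180.0, -0.0, 81.2]
force: [-2.8, -0.6, 4.7]
gripper_width: 42.2
gripper_force: 25.0
```

Call:
send_rows([
  [0, 0, 0.002, 0, 0, 0, 0.43],
  [0, 0, 0.002, 0, 0, 0, 0.43],
  [0, 0, 0.002, 0, 0, 0, 0.43],
  [0, 0, 0.06, 0, 0, 0, 0.43],
  [0, 0, 0.14, 0, 0, 0, 1],
  [-0.5448, -0.5834, 0.14, 0, 0, 0, 1],
  [-0.5448, -0.5834, 0.14, 0, 0, 0, 1],
  [-0.5448, -0.5834, 0.14, 0, 0, 0, 1],
  [-0.5448, -0.5834, 0.14, 0, 0, 0, 1],
  [-0.5448, -0.5834, 0.14, 0, 0, 0, 1],
  [-0.5448, -0.5834, 0.14, 0, 0, 0, 1],
  [-0.5448, -0.5834, 0.14, 0, 0, 0, 1],
  [-0.5448, -0.5834, 0.14, 0, 0, 0, 1],
  [-0.5448, -0.5834, 0.14, 0, 0, 0, 1],
])

```text
time_s: 24.05
ee_pos: [394.0, -303.7, 100.0]
ee_rot: [180.0, -0.0, 81.2]
force: [-1.0, -1.1, -0.3]
gripper_width: 90.8
gripper_force: 0.0
```

```bash
python3 look.py
```

```text
top
210 [531.  373.5] [531.6 373.5] [46.5 53.9] -7.9 -1.0 51.5
221 [387.7 310.5] [388.1 310.9] [46.9 53.6] -6.5 -12.8 51.1
scene
145 [ 401.2 -303.6] [ 398.  -305.3] [43.7 59.8] -8.2 -21.1 49.8
160 [391.6 308.7] [392.3 309.7] [41.2 60.2] -8.0 -7.0 50.2
208 [535.8 372.1] [535.7 371.7] [44.9 59.4] -7.4 -8.0 50.2
81 [ 675.4 -101.4] [ 674.7 -101.3] [12.9 73.2] 81.3 80.9 50.0
82 [687.2 -16.5] [687.3 -15.8] [12.6 72.5] 82.3 81.3 50.3
```

Call:
send_rows([
  [0, 0, -0.09, 0, 0, 0, 1],
  [0, 0, -0.14, 0, 0, 0, 1],
  [0, 0, -0.16, 0, 0, 0, 1],
  [0, 0, -0.16, 0, 0, 0, 0],
  [0, 0, -0.16, 0, 0, 0, 0],
  [0, 0, -0.16, 0, 0, 0, 0],
  [0, 0, -0.16, 0, 0, 0, 0],
  [0, 0, -0.16, 0, 0, 0, 0],
  [0, 0, -0.16, 0, 0, 0, 0],
], squeeze=8)

```text
time_s: 25.28
ee_pos: [393.6, -304.2, 20.6]
ee_rot: [180.0, 0.0, 81.2]
force: [-1.2, 1.0, 6.0]
gripper_width: 54.1
gripper_force: 8.0
```

Call:
send_rows([
  [0, 0, 0, 0, 0, 0, 1],
  [0, 0, 0, 0, 0, 0, 1],
  [0, 0, 0.06, 0, 0, 0, 1],
  [0, 0, 0.12, 0, 0, 0, 1],
  [0, 0, 0.12, 0, 0, -0.75, 1],
  [0, 0, 0.12, 0, 0, -0.75, 1],
  [0, 0, 0.12, 0, 0, -0.75, 1],
  [0, 0, 0.12, 0, 0, -0.75, 1],
  [0, 0, 0.12, 0, 0, -0.75, 1],
  [0, 0, 0.12, 0, 0, -0.75, 1],
])

```text
time_s: 26.52
ee_pos: [393.4, -303.9, 79.8]
ee_rot: [-180.0, 0.0, 36.3]
force: [-0.1, -0.7, 0.9]
gripper_width: 91.3
gripper_force: 0.0
```

Call:
send_rows([
  [0, 0, 0, 0, 0, -0.75, 1],
  [0, 0, 0, 0, 0, -0.75, 1],
  [0, 0, 0, 0, 0, -0.75, 1],
  [0, 0, 0, 0, 0, -0.75, 1],
  [0, 0, 0, 0, 0, -0.75, 1],
  [0, 0, 0, 0, 0, -0.75, 1],
  [0, 0, -0.06, 0, 0, -0.75, 1],
  [0, 0, -0.1, 0, 0, -0.75, 1],
  [0, 0, -0.12, 0, 0, -0.75, 1],
  [0, 0, -0.12, 0, 0, -0.75, -0.2],
  [0, 0, -0.12, 0, 0, -0.75, -0.2],
  [0, 0, -0.12, 0, 0, -0.75, -0.2],
  [0, 0, -0.12, 0, 0, -0.75, -0.2],
  [0, 0, -0.12, 0, 0, -0.75, -0.2],
  [0, 0, -0.12, 0, 0, -0.75, -0.2],
], squeeze=25)

```text
time_s: 28.4
ee_pos: [393.7, -304.4, 20.3]
ee_rot: [180.0, -0.0, -8.8]
force: [-0.5, -0.6, 2.2]
gripper_width: 41.8
gripper_force: 25.0
```

Call:
send_rows([
  [0, 0, 0.08, 0, 0, 0, -0.2],
  [0, 0, 0.16, 0, 0, 0, -0.2],
  [0.3468, 0.4324, 0.16, 0, 0, 0.75, -0.2],
  [0.3468, 0.4324, 0.16, 0, 0, 0.75, -0.2],
  [0.3468, 0.4324, 0.16, 0, 0, 0.75, -0.2],
  [0.3468, 0.4324, 0.16, 0, 0, 0.75, -0.2],
  [0.3468, 0.4324, 0.16, 0, 0, 0.75, -0.2],
  [0.3468, 0.4324, 0.16, 0, 0, 0.75, -0.2],
  [0.3468, 0.4324, 0.16, 0, 0, 0.75, -0.2],
])

```text
time_s: 29.52
ee_pos: [565.8, -88.2, 99.4]
ee_rot: [-179.9, 0.1, 36.2]
force: [-0.2, -0.2, -0.6]
gripper_width: 41.7
gripper_force: 25.0
```

Call:
send_rows([
  [0, 0, 0, 0, 0, 0.748, -0.2],
  [0, 0, 0, 0, 0, 0.748, -0.2],
  [0, 0, 0, 0, 0, 0.748, -0.2],
  [0, 0, 0, 0, 0, 0.748, -0.2],
  [0, 0, 0, 0, 0, 0.748, -0.2],
  [0, 0, 0, 0, 0, 0.748, -0.2],
  [0, 0, -0.06, 0, 0, 0.748, -0.2],
  [0, 0, -0.1, 0, 0, 0.748, -0.2],
  [0, 0, -0.106, 0, 0, 0.748, -0.2],
  [0, 0, -0.114, 0, 0, 0.748, -0.2],
  [0, 0, -0.12, 0, 0, 0.748, -0.2],
  [0, 0, -0.12, 0, 0, 0.748, -0.2],
])

```text
time_s: 31.02
ee_pos: [567.1, -87.8, 40.3]
ee_rot: [180.0, 0.0, 81.1]
force: [0.3, 0.3, -1.9]
gripper_width: 41.9
gripper_force: 25.0
```

Call:
send_rows([
  [0, 0, -0.008, 0, 0, 0, -0.2],
  [0, 0, -0.014, 0, 0, 0, -0.2],
  [0, 0, -0.018, 0, 0, 0, -0.2],
  [0, 0, -0.02, 0, 0, 0, -0.2],
  [0, 0, -0.02, 0, 0, 0, -0.2],
])

```text
time_s: 31.65
ee_pos: [566.7, -87.8, 31.2]
ee_rot: [180.0, -0.0, 81.1]
force: [-2.7, 1.0, 8.8]
gripper_width: 41.9
gripper_force: 25.0
```

Call:
send_rows([
  [0, 0, 0.002, 0, 0, 0, 0.43],
  [0, 0, 0.002, 0, 0, 0, 0.43],
  [0, 0, 0.002, 0, 0, 0, 0.43],
  [0, 0, 0.08, 0, 0, 0, 0.43],
  [0, 0, 0.16, 0, 0, 0, 1],
  [-0.3534, 0.7962, 0.16, 0, 0, 0.03, 1],
  [-0.3534, 0.7962, 0.16, 0, 0, 0.03, 1],
  [-0.3534, 0.7962, 0.16, 0, 0, 0.03, 1],
  [-0.3534, 0.7962, 0.16, 0, 0, 0.03, 1],
  [-0.3534, 0.7962, 0.16, 0, 0, 0.03, 1],
  [-0.3534, 0.7962, 0.16, 0, 0, 0.03, 1],
  [-0.3534, 0.7962, 0.16, 0, 0, 0.03, 1],
  [-0.3534, 0.7962, 0.16, 0, 0, 0.03, 1],
  [-0.3534, 0.7962, 0.16, 0, 0, 0.03, 1],
  [-0.3534, 0.7962, 0.16, 0, 0, 0.03, 1],
])

```text
time_s: 33.52
ee_pos: [390.7, 309.1, 109.8]
ee_rot: [-180.0, 0.0, 82.8]
force: [0.6, -0.4, -0.1]
gripper_width: 91.2
gripper_force: 0.0
```

```bash
python3 look.py
```

```text
top
187 [534.7 373.8] [532.4 373.7] [47.1 51.4] -5.2 -43.1 51.6
124 [389.9 301.1] [387.7 302.3] [28.2 52.2] -4.8 2.0 51.5
scene
150 [394.5 307.4] [394.6 309.4] [41.2 65. ] -8.1 2.8 50.2
211 [536.  371.6] [536.  372.1] [44.7 60.7] -9.0 -11.7 49.8
54 [588.3 -90.6] [588.3 -89.7] [14.7 51.4] 83.6 79.8 50.2
78 [ 674.9 -101.8] [ 674.9 -101.6] [13.  71.1] 80.6 81.0 51.5
83 [687.3 -15.2] [687.2 -15.3] [13.4 72.5] 80.0 81.6 50.3
```

Call:
send_rows([
  [0, 0, -0.1, 0, 0, 0, 1],
  [0, 0, -0.15, 0, 0, 0, 1],
  [0, 0, -0.18, 0, 0, 0, 1],
  [0, 0, -0.18, 0, 0, 0, 0],
  [0, 0, -0.18, 0, 0, 0, 0],
  [0, 0, -0.18, 0, 0, 0, 0],
  [0, 0, -0.18, 0, 0, 0, 0],
  [0, 0, -0.18, 0, 0, 0, 0],
  [0, 0, -0.18, 0, 0, 0, 0],
], squeeze=8)

```text
time_s: 34.75
ee_pos: [390.2, 310.6, 20.6]
ee_rot: [180.0, -0.0, 82.9]
force: [-2.1, 0.7, 6.2]
gripper_width: 54.0
gripper_force: 8.0
```

Call:
send_rows([
  [0, 0, 0, 0, 0, 0, 1],
  [0, 0, 0, 0, 0, 0, 1],
  [0, 0, 0.06, 0, 0, 0, 1],
  [0, 0, 0.12, 0, 0, 0, 1],
  [0, 0, 0.12, 0, 0, 0.75, 1],
  [0, 0, 0.12, 0, 0, 0.75, 1],
  [0, 0, 0.12, 0, 0, 0.75, 1],
  [0, 0, 0.12, 0, 0, 0.75, 1],
  [0, 0, 0.12, 0, 0, 0.75, 1],
  [0, 0, 0.12, 0, 0, 0.75, 1],
])

```text
time_s: 36.0
ee_pos: [390.2, 310.3, 79.8]
ee_rot: [-180.0, 0.0, 127.8]
force: [-0.6, 0.3, 0.1]
gripper_width: 90.9
gripper_force: 0.0
```

Call:
send_rows([
  [0, 0, 0, 0, 0, 0.75, 1],
  [0, 0, 0, 0, 0, 0.75, 1],
  [0, 0, 0, 0, 0, 0.75, 1],
  [0, 0, 0, 0, 0, 0.75, 1],
  [0, 0, 0, 0, 0, 0.75, 1],
  [0, 0, 0, 0, 0, 0.75, 1],
  [0, 0, -0.06, 0, 0, 0.75, 1],
  [0, 0, -0.1, 0, 0, 0.75, 1],
  [0, 0, -0.12, 0, 0, 0.75, 1],
  [0, 0, -0.12, 0, 0, 0.75, -0.2],
  [0, 0, -0.12, 0, 0, 0.75, -0.2],
  [0, 0, -0.12, 0, 0, 0.75, -0.2],
  [0, 0, -0.12, 0, 0, 0.75, -0.2],
  [0, 0, -0.12, 0, 0, 0.75, -0.2],
  [0, 0, -0.12, 0, 0, 0.75, -0.2],
], squeeze=25)

```text
time_s: 37.88
ee_pos: [390.2, 310.2, 20.2]
ee_rot: [-180.0, 0.0, 172.9]
force: [-0.1, -1.0, 1.5]
gripper_width: 42.0
gripper_force: 25.0
```

Call:
send_rows([
  [0, 0, 0.08, 0, 0, 0, -0.2],
  [0, 0, 0.16, 0, 0, 0, -0.2],
  [0.3814, -0.6184, 0.16, 0, 0, -0.75, -0.2],
  [0.3814, -0.6184, 0.16, 0, 0, -0.75, -0.2],
  [0.3814, -0.6184, 0.16, 0, 0, -0.75, -0.2],
  [0.3814, -0.6184, 0.16, 0, 0, -0.75, -0.2],
  [0.3814, -0.6184, 0.16, 0, 0, -0.75, -0.2],
  [0.3814, -0.6184, 0.16, 0, 0, -0.75, -0.2],
  [0.3814, -0.6184, 0.16, 0, 0, -0.75, -0.2],
  [0.3814, -0.6184, 0.16, 0, 0, -0.75, -0.2],
])

```text
time_s: 39.12
ee_pos: [579.9, 1.4, 99.3]
ee_rot: [-179.9, -0.1, 127.9]
force: [-0.2, -0.0, -1.7]
gripper_width: 41.8
gripper_force: 25.0
```

Call:
send_rows([
  [0, 0, 0, 0, 0, -0.78, -0.2],
  [0, 0, 0, 0, 0, -0.78, -0.2],
  [0, 0, 0, 0, 0, -0.78, -0.2],
  [0, 0, 0, 0, 0, -0.78, -0.2],
  [0, 0, 0, 0, 0, -0.78, -0.2],
  [0, 0, 0, 0, 0, -0.78, -0.2],
  [0, 0, -0.06, 0, 0, -0.78, -0.2],
  [0, 0, -0.1, 0, 0, -0.78, -0.2],
  [0, 0, -0.106, 0, 0, -0.78, -0.2],
  [0, 0, -0.114, 0, 0, -0.78, -0.2],
  [0, 0, -0.12, 0, 0, -0.78, -0.2],
  [0, 0, -0.12, 0, 0, -0.78, -0.2],
])

```text
time_s: 40.62
ee_pos: [581.3, 1.1, 40.4]
ee_rot: [179.9, -0.0, 81.1]
force: [-0.7, -1.3, -1.3]
gripper_width: 41.8
gripper_force: 25.0
```

Now seat it.

Call:
send_rows([
  [0, 0, -0.008, 0, 0, 0, -0.2],
  [0, 0, -0.014, 0, 0, 0, -0.2],
  [0, 0, -0.018, 0, 0, 0, -0.2],
  [0, 0, -0.02, 0, 0, 0, -0.2],
  [0, 0, -0.02, 0, 0, 0, -0.2],
])

```text
time_s: 41.25
ee_pos: [580.7, 1.2, 31.2]
ee_rot: [180.0, -0.0, 81.1]
force: [-2.8, -0.9, 8.1]
gripper_width: 41.9
gripper_force: 25.0
```

Call:
send_rows([
  [0, 0, 0.002, 0, 0, 0, 0.43],
  [0, 0, 0.002, 0, 0, 0, 0.43],
  [0, 0, 0.002, 0, 0, 0, 0.43],
  [0, 0, 0.08, 0, 0, 0, 0.43],
  [0, 0, 0.16, 0, 0, 0, 1],
  [-0.095, 0.7436, 0.16, 0, 0, 0.015, 1],
  [-0.095, 0.7436, 0.16, 0, 0, 0.015, 1],
  [-0.095, 0.7436, 0.16, 0, 0, 0.015, 1],
  [-0.095, 0.7436, 0.16, 0, 0, 0.015, 1],
  [-0.095, 0.7436, 0.16, 0, 0, 0.015, 1],
  [-0.095, 0.7436, 0.16, 0, 0, 0.015, 1],
  [-0.095, 0.7436, 0.16, 0, 0, 0.015, 1],
  [-0.095, 0.7436, 0.16, 0, 0, 0.015, 1],
  [-0.095, 0.7436, 0.16, 0, 0, 0.015, 1],
])

```text
time_s: 43.0
ee_pos: [533.6, 371.4, 109.9]
ee_rot: [-180.0, 0.0, 81.9]
force: [0.2, -1.7, 0.6]
gripper_width: 91.2
gripper_force: 0.0
```

```bash
python3 look.py
```

```text
top
136 [535.9 366.7] [530.7 369.9] [41.4 53.9] -5.5 20.2 51.2
scene
179 [539.3 369.7] [537.5 372.3] [44.4 60.4] -10.2 12.2 50.0
60 [587.5 -87.8] [586.9 -88.5] [17.6 53. ] 85.8 82.9 50.7
58 [601.8  -1.7] [ 6.029e+02 -2.000e-01] [14.7 53.8] 80.4 82.4 50.7
82 [ 674.7 -101.1] [ 674.8 -101.6] [19.6 73. ] 86.3 81.4 50.2
85 [686.8 -17.1] [688.3 -16.2] [15.7 74. ] 79.9 80.9 50.4
```

Call:
send_rows([
  [0, 0, -0.1, 0, 0, 0, 1],
  [0, 0, -0.15, 0, 0, 0, 1],
  [0, 0, -0.18, 0, 0, 0, 1],
  [0, 0, -0.18, 0, 0, 0, 0],
  [0, 0, -0.18, 0, 0, 0, 0],
  [0, 0, -0.18, 0, 0, 0, 0],
  [0, 0, -0.18, 0, 0, 0, 0],
  [0, 0, -0.18, 0, 0, 0, 0],
  [0, 0, -0.18, 0, 0, 0, 0],
], squeeze=8)

```text
time_s: 44.22
ee_pos: [533.3, 373.3, 20.9]
ee_rot: [180.0, -0.0, 82.0]
force: [-1.2, 0.8, 6.3]
gripper_width: 54.0
gripper_force: 8.0
```

Call:
send_rows([
  [0, 0, 0, 0, 0, 0, 1],
  [0, 0, 0, 0, 0, 0, 1],
  [0, 0, 0.06, 0, 0, 0, 1],
  [0, 0, 0.12, 0, 0, 0, 1],
  [0, 0, 0.12, 0, 0, 0.75, 1],
  [0, 0, 0.12, 0, 0, 0.75, 1],
  [0, 0, 0.12, 0, 0, 0.75, 1],
  [0, 0, 0.12, 0, 0, 0.75, 1],
  [0, 0, 0.12, 0, 0, 0.75, 1],
  [0, 0, 0.12, 0, 0, 0.75, 1],
])

```text
time_s: 45.48
ee_pos: [533.4, 372.8, 79.8]
ee_rot: [-180.0, 0.0, 126.9]
force: [-0.1, -0.4, 0.0]
gripper_width: 91.2
gripper_force: 0.0
```

Call:
send_rows([
  [0, 0, 0, 0, 0, 0.75, 1],
  [0, 0, 0, 0, 0, 0.75, 1],
  [0, 0, 0, 0, 0, 0.75, 1],
  [0, 0, 0, 0, 0, 0.75, 1],
  [0, 0, 0, 0, 0, 0.75, 1],
  [0, 0, 0, 0, 0, 0.75, 1],
  [0, 0, -0.06, 0, 0, 0.75, 1],
  [0, 0, -0.1, 0, 0, 0.75, 1],
  [0, 0, -0.12, 0, 0, 0.75, 1],
  [0, 0, -0.12, 0, 0, 0.75, -0.2],
  [0, 0, -0.12, 0, 0, 0.75, -0.2],
  [0, 0, -0.12, 0, 0, 0.75, -0.2],
  [0, 0, -0.12, 0, 0, 0.75, -0.2],
  [0, 0, -0.12, 0, 0, 0.75, -0.2],
  [0, 0, -0.12, 0, 0, 0.75, -0.2],
], squeeze=25)

```text
time_s: 47.35
ee_pos: [533.4, 372.8, 20.2]
ee_rot: [180.0, 0.0, 172.0]
force: [-1.5, -1.0, 2.0]
gripper_width: 42.0
gripper_force: 25.0
```

Call:
send_rows([
  [0, 0, 0.08, 0, 0, 0, -0.2],
  [0, 0, 0.16, 0, 0, 0, -0.2],
  [0.123, -0.5658, 0.16, 0, 0, -0.75, -0.2],
  [0.123, -0.5658, 0.16, 0, 0, -0.75, -0.2],
  [0.123, -0.5658, 0.16, 0, 0, -0.75, -0.2],
  [0.123, -0.5658, 0.16, 0, 0, -0.75, -0.2],
  [0.123, -0.5658, 0.16, 0, 0, -0.75, -0.2],
  [0.123, -0.5658, 0.16, 0, 0, -0.75, -0.2],
  [0.123, -0.5658, 0.16, 0, 0, -0.75, -0.2],
  [0.123, -0.5658, 0.16, 0, 0, -0.75, -0.2],
])

```text
time_s: 48.6
ee_pos: [594.5, 91.2, 99.7]
ee_rot: [-180.0, -0.0, 127.1]
force: [-0.3, -0.4, -3.3]
gripper_width: 42.0
gripper_force: 25.0
```

Call:
send_rows([
  [0, 0, 0, 0, 0, -0.765, -0.2],
  [0, 0, 0, 0, 0, -0.765, -0.2],
  [0, 0, 0, 0, 0, -0.765, -0.2],
  [0, 0, 0, 0, 0, -0.765, -0.2],
  [0, 0, 0, 0, 0, -0.765, -0.2],
  [0, 0, 0, 0, 0, -0.765, -0.2],
  [0, 0, -0.06, 0, 0, -0.765, -0.2],
  [0, 0, -0.1, 0, 0, -0.765, -0.2],
  [0, 0, -0.106, 0, 0, -0.765, -0.2],
  [0, 0, -0.114, 0, 0, -0.765, -0.2],
  [0, 0, -0.12, 0, 0, -0.765, -0.2],
  [0, 0, -0.12, 0, 0, -0.765, -0.2],
])

```text
time_s: 50.1
ee_pos: [595.4, 90.0, 40.4]
ee_rot: [179.9, -0.0, 81.1]
force: [0.1, -1.6, -2.3]
gripper_width: 41.8
gripper_force: 25.0
```

Call:
send_rows([
  [0, 0, -0.008, 0, 0, 0, -0.2],
  [0, 0, -0.014, 0, 0, 0, -0.2],
  [0, 0, -0.018, 0, 0, 0, -0.2],
  [0, 0, -0.02, 0, 0, 0, -0.2],
  [0, 0, -0.02, 0, 0, 0, -0.2],
])

```text
time_s: 50.72
ee_pos: [594.7, 90.0, 31.2]
ee_rot: [180.0, -0.0, 81.1]
force: [-2.9, -1.7, 6.5]
gripper_width: 42.0
gripper_force: 25.0
```

Call:
send_rows([
  [0, 0, 0.002, 0, 0, 0, 0.43],
  [0, 0, 0.002, 0, 0, 0, 0.43],
  [0, 0, 0.002, 0, 0, 0, 0.43],
  [0, 0, 0.08, 0, 0, 0, 0.43],
  [0, 0, 0.2, 0, 0, 0, 1],
  [-0.4, 0.4, 0.3, 0, 0, 0, 1],
  [-0.4, 0.4, 0.3, 0, 0, 0, 1],
  [-0.4, 0.4, 0.3, 0, 0, 0, 1],
  [-0.4, 0.4, 0.3, 0, 0, 0, 1],
  [-0.4, 0.4, 0.3, 0, 0, 0, 1],
  [-0.4, 0.4, 0.3, 0, 0, 0, 1],
])

```text
time_s: 52.1
ee_pos: [393.6, 291.6, 180.5]
ee_rot: [180.0, -0.1, 81.3]
force: [1.0, 0.3, -0.7]
gripper_width: 90.9
gripper_force: 0.0
```

```bash
python3 look.py; python3 - <<'E'
from m import *
f=grab('scene'); red(grab('top')); red(f); cv2.imwrite('pics/s3.png',cv2.resize(f['pixels'][110:290,80:440,::-1],(800,400),interpolation=cv2.INTER_CUBIC))
E
```

```text
top
scene
57 [588.7 -88.4] [590.5 -88.5] [16.9 52.5] 85.8 84.0 50.2
59 [602.8  -1.1] [602.6  -0.9] [15.3 52.1] 79.4 77.5 49.8
59 [616.9  89.5] [616.2  88.4] [14.9 52.3] 75.3 78.5 50.4
83 [ 675.3 -101.1] [ 675.9 -101. ] [18.8 72. ] 88.5 82.4 50.2
75 [687.1 -13.6] [685.9 -13. ] [15.7 72.7] 80.0 81.9 50.0
red 137 82.9 [431.2 -35.6] ((431.3266906738281, -35.470035552978516), 23.642240524291992)
red 125 81.0 [441.2 -36.3] ((439.7269592285156, -36.25717544555664), 25.94122314453125)
```

View pics/s3.png

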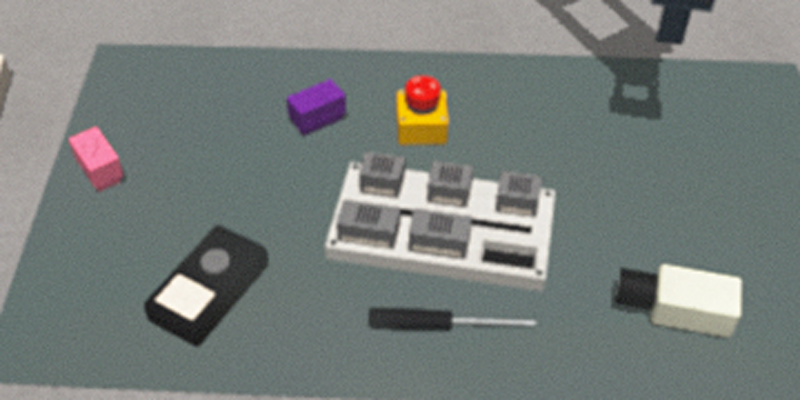

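View pics/last.png

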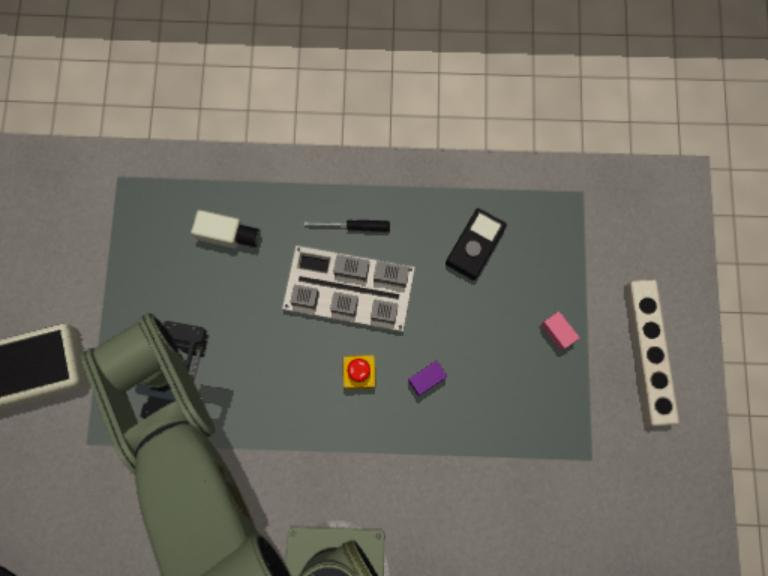

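The picture shows all five modules seated (three short, two long). The bench has no other grey modules, and the stop is latched with its top at 82 mm. Next I'll grip and twist the head.

Call:
send_rows([
  [0.0762, -0.652, -0.12, 0, 0, 0, 1],
  [0.0762, -0.652, -0.12, 0, 0, 0, 1],
  [0.0762, -0.652, -0.12, 0, 0, 0, 1],
  [0.0762, -0.652, -0.12, 0, 0, 0, 1],
  [0.0762, -0.652, -0.12, 0, 0, 0, 1],
  [0.0762, -0.652, -0.12, 0, 0, 0, 1],
  [0.0762, -0.652, -0.12, 0, 0, 0, 1],
  [0.0762, -0.652, -0.12, 0, 0, 0, 1],
  [0.0762, -0.652, -0.12, 0, 0, 0, 1],
  [0.0762, -0.652, -0.19, 0, 0, 0, 1],
  [0.0762, -0.652, -0.24, 0, 0, 0, 1],
  [0.0762, -0.652, -0.24, 0, 0, 0, 1],
  [0.0762, -0.652, -0.24, 0, 0, 0, -0.1],
  [0.0762, -0.652, -0.24, 0, 0, 0, -0.1],
  [0.0762, -0.652, -0.24, 0, 0, 0, -0.1],
  [0.0762, -0.652, -0.24, 0, 0, 0, -0.1],
  [0.0762, -0.652, -0.24, 0, 0, 0, -0.1],
], squeeze=20)

```text
time_s: 54.42
ee_pos: [433.1, -36.1, 60.2]
ee_rot: [180.0, -0.0, 81.1]
force: [-0.9, -0.3, 0.9]
gripper_width: 48.8
gripper_force: 20.0
```

Call:
send_rows([
  [0, 0, 0, 0, 0, -0.15, -0.1],
  [0, 0, 0, 0, 0, -0.3, -0.1],
  [0, 0, 0, 0, 0, -0.45, -0.1],
  [0, 0, 0, 0, 0, -0.6, -0.1],
  [0, 0, 0, 0, 0, -0.75, -0.1],
  [0, 0, 0, 0, 0, -0.9, -0.1],
  [0, 0, 0, 0, 0, -0.92, -0.1],
  [0, 0, 0, 0, 0, -0.92, -0.1],
])

```text
time_s: 55.42
ee_pos: [433.9, -36.5, 60.5]
ee_rot: [179.9, -0.1, 26.0]
force: [1.4, -2.7, 5.3]
gripper_width: 49.4
gripper_force: 20.0
```

Call:
send_rows([
  [0, 0, 0, 0, 0, 0, 1],
  [0, 0, 0, 0, 0, 0, 1],
  [0, 0, 0, 0, 0, 0, 1],
  [0, 0, 0, 0, 0, 0, 1],
  [0, 0, 0.12, 0, 0, 0, 1],
  [0, 0, 0.2, 0, 0, 0, 1],
  [-0.1, 0.5, 0.3, 0, 0, 0, 1],
  [-0.1, 0.5, 0.3, 0, 0, 0, 1],
  [-0.1, 0.5, 0.3, 0, 0, 0, 1],
  [-0.1, 0.5, 0.3, 0, 0, 0, 1],
  [-0.1, 0.5, 0.3, 0, 0, 0, 1],
  [-0.1, 0.5, 0.3, 0, 0, 0, 1],
  [-0.1, 0.5, 0.3, 0, 0, 0, 1],
])

```text
time_s: 57.05
ee_pos: [382.9, 212.6, 209.5]
ee_rot: [180.0, 0.1, 25.8]
force: [-0.3, -0.4, 1.1]
gripper_width: 91.4
gripper_force: 0.0
```

```bash
python3 look.py; python3 - <<'E'
from m import *
f=grab('scene'); red(grab('top')); red(f); cv2.imwrite('pics/s4.png',cv2.resize(f['pixels'][110:290,80:440,::-1],(800,400),interpolation=cv2.INTER_CUBIC))
E
```

```text
top
scene
55 [587.6 -88.3] [588.1 -88.5] [15.  52.5] 82.6 81.9 49.8
56 [ 6.016e+02 -3.000e-01] [6.006e+02 4.000e-01] [15.9 49.9] 81.3 79.7 51.1
63 [617.   88.8] [617.4  88.7] [14.9 51.6] 80.4 80.2 50.2
81 [675.2 -99.1] [ 676.  -101.2] [19.2 72.4] 88.3 82.2 50.0
77 [687.2 -11.4] [687.3 -13.1] [14.  72.6] 81.6 81.1 48.9
red 145 90.0 [431.4 -35.4] ((431.6073913574219, -35.21039962768555), 23.789260864257812)
red 121 87.5 [440.2 -36.2] ((439.88177490234375, -35.09724426269531), 26.048995971679688)
```

View pics/s4.png

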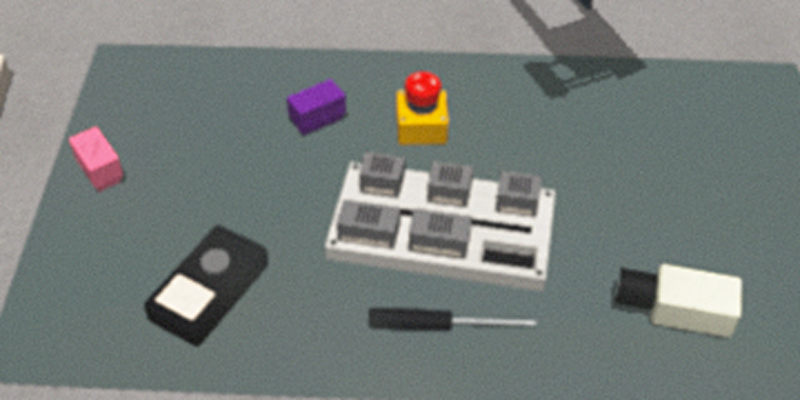

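The head is back up, with its top at about 89 mm, seen at (423,90). All five modules are seated and the bystanders haven't moved, so I'm handing in.

```bash
python3 -c "
from workcell import env
print(env.job_done())"
```

```text
the job is handed in; nothing more can be done
None
```

The job is handed in: I latched the stop first, plugged all five modules on the bench (three short, two long) into sockets of their own length, and twisted the stop so it sprang back up; the judge's result was not shown.

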